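Re-aim the outlet of a yoke-clamped filter housing

TASK

The steel filter housing is held down in its seat by the yoke clamp's hand screw. Ease the screw with its tee handle just enough to free the housing (no more than half a turn), turn the housing in its seat until its spout stands over the middle of the open drain cup, then tighten the screw firmly again and let go. Do not force the housing round while it is clamped, do not lift it out of its seat, and leave the closed jar and everything else on the bench where it is.

Things in the scene. Friction and masses are not known exactly. Their poses are not given: they have to be found in the camera images.
- tee (a joint): tee handle's angle about the vertical screw axis, rad; grows as it loosens (counter-clockwise from above). 0 = tight end stop, 4 = other stop; starts at 0.05 to 0.3 (tight). Pad lifts 2 mm per rad, leaves the housing at about 1.0; below that it presses 30 N per rad (30 N at 0; firmly tight is below 0.5). Friction about 0.1 N m: it stays where left. Tightening takes up to 0.16 N m.
- tee_grip (a point): centre of the dark steel tee handle's bar on top of the clamp, 218 mm above the table, on the vertical axis of screw, seat and housing. The bar is level, 74 mm long, 16 mm wide, 22 mm high; x = along the bar, z = up. It sits on a 14 mm stem. The clamp's bridge (30 x 170 mm, nuts and collar up to 8 mm high on it) has its top 48 mm below this point.
- pad: round dark steel pressure pad, 48 mm across, 9 mm thick, at the lower end of the screw, spring-backed; it moves up and down with the screw and does not turn. Origin at the centre of its underside.
- seat (a point): centre of the clamp's seat floor, 20 mm above the table, where the housing stands within a 10 mm high ring with about 2 mm of play. The aluminium clamp is fixed to the table, base 130 x 180 x 20 mm. x = its open side away from the robot; y = towards one of its two 16 mm posts, 70 mm to either side, which carry the bridge, 150 to 170 mm above the table.
- housing: the steel filter housing, loose, 0.55 to 0.9 kg, 90 mm across, 95 mm high, standing in the seat under the pad. Origin at the centre of its underside; z = up, x = the way its nozzle points.
- housing_mid (a point): centre of the housing, half-way up, on its axis
- nozzle_grip (a point): point on the axis of the housing's level side nozzle, a steel pipe 14 mm in diameter, 118 mm from the housing's axis and 75 mm above the table: a good place to pinch it from above or push it sideways. x = outwards along the nozzle, z = up. The nozzle runs from the housing to the spout, 148 mm from the axis.
- spout (a point): lower end of the down-turned spout at the nozzle's outer end (14 mm in diameter), 148 mm from the housing's axis and 53 mm above the table. x = outwards along the nozzle.
- tundish_mouth (a point): centre of the mouth of the open drain cup: a white plastic funnel fixed to the table on a 70 mm square grey foot, mouth 64 mm across (58 mm inside), rim 42 mm above the table; the spout passes 11 mm above it. Its centre lies 142 to 156 mm from the housing's axis, left or right of the way the nozzle first points.
- jar: closed low jar with a black cap, 58 mm across, 42 mm high, loose, on the other side of the nozzle from the drain cup; not to be moved. Origin at the centre of its underside, like the following.
- spanner: steel spanner, 160 mm long, lying beside the clamp; bystander
- vial: small capped bottle, 32 mm across, 70 mm high, on the other side of the clamp; bystander
- reagent: amber bottle, 72 mm across, 150 mm high, to the robot's left; bystander
- beaker: glass beaker, 72 mm across, 95 mm high, to the robot's left; bystander
- timer: white bench timer, 60 x 80 x 30 mm, to the robot's right; bystander
- blank_flange: steel disc, 70 mm across, 12 mm thick, in a shallow tray to the robot's right; bystander
- sleeve: dark steel rod, 24 mm across, 70 mm long, lying in the same tray; bystander
Mind the look-alikes: they are no part of the job. What is shaped like the part that bears tee but blue is not meant.

How it is judged:
On the way, in this order (a step that is already met when the one before it is completed fails the run):
1. the screw is eased so that the pad no longer presses on the housing, the housing not yet turned (contact force between pad and housing below 1 N and value of joint tee above 0.9 rad and distance of spout from where it was at the start of the episode below 0.025 m), for 0.2 s.
2. with the clamp still slack, the spout is brought over the middle of the drain cup (horizontal distance between spout and tundish_mouth below 0.018 m and value of joint tee above 0.9 rad), for 0.2 s.
At the end, for the whole second after the job is handed in: The spout's centre is within 18 mm (horizontally) of the centre of the drain cup's mouth, the housing stands upright and seated (within 5 mm, 0.04 rad), the pad presses on it with more than 12 N (tee below 0.6 rad), and everything is at rest (horizontal distance between spout and tundish_mouth below 0.018 m and contact force between pad and housing above 12 N and value of joint tee below 0.6 rad and distance between housing and seat below 0.005 m and angle between housing's own z axis and vertical below 0.04 rad and linear speed of housing below 0.01 m/s and angular speed of housing below 0.05 rad/s and velocity of joint tee below 0.05 rad/s); the robot touches nothing.
It fails at once if the screw is backed off more than half a turn (value of joint tee above 3.5 rad).
It fails at once if the housing is forced round while the pad presses on it (contact force between pad and housing above 8 N and angular speed of housing above 0.3 rad/s).
It fails at once if the housing is lifted or tipped out of its seat (angle between housing's own z axis and vertical above 0.15 rad or distance between housing and seat above 0.012 m).
It fails at once if the jar or another bystander is displaced by more than 25 mm (distance of any of jar, spanner, vial, reagent, beaker, timer, blank_flange, sleeve from where it was at the start of the episode above 0.025 m).
It also fails if it takes over 69 s, if anything falls off the work surface, if the arm or the gripper's body presses on something with over 40 N, if the wrist force passes 120 N, or if a joint passes its speed limit or range.

ROBOT

A 6-joint arm with a two-finger parallel gripper is mounted at the origin on the work surface. World frame = base frame: x ahead of the robot, y to its left, z up, the work surface at z = 0. Lengths are in m, angles in rad, forces in N, time in s.
With the tool pointing down it reaches from about 0.35 to 0.85 m from the base axis. Payload 8.1 kg.
Tool frame: the origin (TCP) lies at the centre of the arm's flange, where the gripper is bolted on; the fingertips stand 186 mm ahead of it and the grasp point (between the pads) lies 167 mm ahead of it; z points along the fingers, y is the direction in which the jaws open and shut (so a half turn about z gives the same grasp; the last joint's range is limited). The gripper opens to 93 mm and grips with 3 to 60 N. Pads are 15 mm wide; open, the fingers measure 128 mm over their backs; the gripper's body (75 mm by 188 mm) begins 65 mm behind the grasp point.
Start: joints at [-1.351, 0.13, 1.488, -0, 1.523, -0.085], TCP at [0.18, -0.572, 0.405] pointing down, gripper open.
Joint ranges: [-2.96, 2.96], [-0.89, 2.26], [0.02, 2.5], [-1.34, 4.48], [0, 2.73], [-2.66, 2.66]. Speed limits (rad/s): [2.39, 2.39, 2.79, 3.14, 3.14, 3.14].

INTERFACE

Orientations are given as a rotation vector (axis times angle).
In Python, from plant import robot, viewer, order gives the robot as it stands.
- The arm moves only by the tool apply_moves, never from a script. Its argument "deltas" is a list of rows, each a list of 3 entries, a list of its own where there are three numbers: the finger opening in mm, from 0 to 93, then the shift along the tool's x, y, z in mm, then the turn about the tool's z in rad. In form: [[grip, [dx, dy, dz], yaw], ...]. A call has 1 to 5 rows; each row shifts and turns the commanded pose from where the row before left it, along the tool's axes as they then stand; what a row does not reach is not made up. A row lasts 1/8 s, in which the tool goes at most 62.5 mm and 10.7 degrees, less where a joint would pass 70% of its speed; a pose out of reach is approached as far as the arm can. A call is refused whole if a number of a shift passes 62.5 or a number of a turn 0.188, either way. A call with a gripper value outside its range is refused whole. The fingers move at their own pace and stop on an object; "grip_force" is the grip in N (left out, the last holds). Time passes only in rows, so rows that do not move let the fingers close. It gives the time, the measured TCP pose, the force and the opening at its end, in the units of the state.
- robot.read_state(): the state, without advancing time (a new reading comes with each control period).
- viewer.read_camera(name): name is "side" or "top"; returns the picture (384x512x3 uint8, blue, green, red); there is no depth.
- viewer.get_calibration(name): a dict with "fx", "fy", "cx", "cy" (pixels), "R" (3x3) and "t" (3): a world point X has camera coordinates R X + t. Camera axes: x right, y down, z forward; pixel columns grow to the right and rows downward; lengths in m; the calibration is good to about 2 mm. A picture is of the moment at which its call begins. get_calibration takes no time and is no camera call.
- order.close_job(): hands the job in, once; it reports no verdict.
The state is a dict: "t": time; "q": joint angles; "dq": joint speeds; "joint_torque": joint torques, N m; "tool_pos": TCP position; "orientation": TCP orientation; "force": force on the tool from outside, world axes, zero at the start; "wrist_torque": the same for the moment, N m; "opening": finger opening in m.
Only numpy, scipy, OpenCV 4.12 (cv2) and the standard library are available. Lean on these libraries where they do the work, as an engineer would, in place of code of your own. Each camera call takes 0.05 s, during which the arm holds its last target. There are 200 camera calls.

## Working session

There is one attempt and no reset: what is moved stays moved. The work goes in short steps, Python scripts to look and compute and a tool call to move; the robot and the scene stay as the last step left them, time stands still between calls to the robot, and variables do not carry over. Pictures are saved under pics/ and viewed, about 8 in all and at most 12, crops included, and the job is handed in when it is done.

Besides the shell and the picture viewer there is one more tool, called after "Request:" by a JSON object that holds its "fn" and its "kwargs", one argument or row to a line. apply_moves: Moves the arm, as the interface text tells. Its arguments: {"type":"object","properties":{"deltas":{"type":"array"},"grip_force":{"type":"number"}},"required":["deltas"]}

```bash
mkdir -p pics; python3 - <<'E'
from plant import robot, viewer, order
import cv2,numpy as np
for n in("top","side"):
    cv2.imwrite(f"pics/{n}0.png",cv2.resize(viewer.read_camera(n),(800,600),interpolation=cv2.INTER_CUBIC))
    c=viewer.get_calibration(n);print(n,{k:np.round(v,4).tolist() for k,v in c.items()})
s=robot.read_state();print(s)
E
```

```text
top {'fx': 348.6702, 'fy': 348.6702, 'cx': 258.0842, 'cy': 195.008, 'R': [[-0.082, -0.9966, 0.0021], [-0.9744, 0.0797, -0.2103], [0.2094, -0.0193, -0.9776]], 't': [0.0272, 0.4715, 1.4045]}
side {'fx': 379.8144, 'fy': 379.8144, 'cx': 251.1612, 'cy': 192.0469, 'R': [[0.9961, -0.0862, 0.0178], [-0.0363, -0.5865, -0.8092], [0.0802, 0.8054, -0.5873]], 't': [-0.4675, 0.1435, 1.3958]}
{'t': 0.1, 'q': array([-1.35140276e+00,  1.31099779e-01,  1.48917770e+00, -1.09648256e-05,
        1.52298088e+00, -8.54127950e-02]), 'dq': array([ 2.29755988e-03, -1.92008681e-03, -8.37410085e-04,  1.90379708e-04,
        7.67838128e-04,  9.92779970e-05]), 'joint_torque': array([ 1.36581028e-03, -5.61342108e+01, -4.93095803e+01,  7.70462654e-02,
        2.91653315e-02, -3.65278709e-05]), 'tool_pos': array([ 0.18003265, -0.57214008,  0.40377961]), 'orientation': array([-3.10353664e+00, -4.76686043e-01,  1.92211496e-04]), 'force': array([ 0.74731733,  0.62371554, -1.02262639]), 'wrist_torque': array([ 0.0383055 ,  0.01526014, -0.0262008 ]), 'opening': 0.09281000817931516}
```

View pics/top0.png

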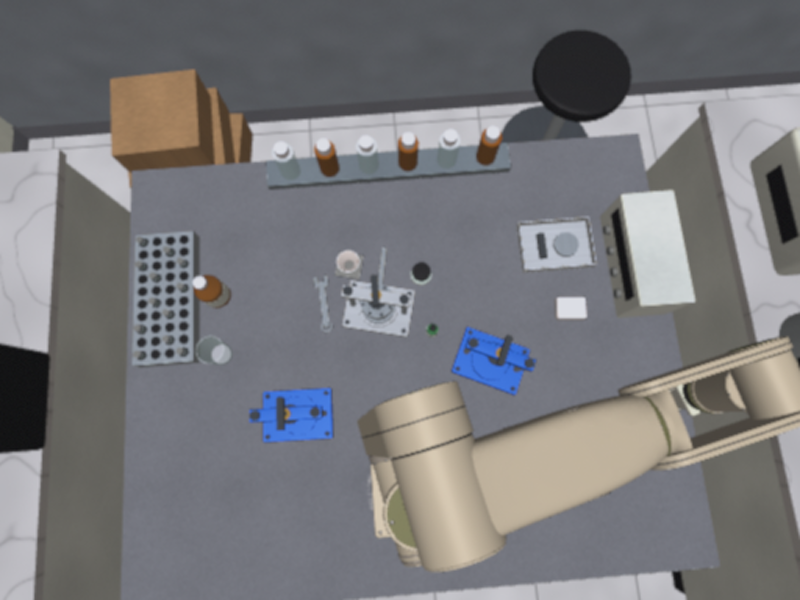

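View pics/side0.png

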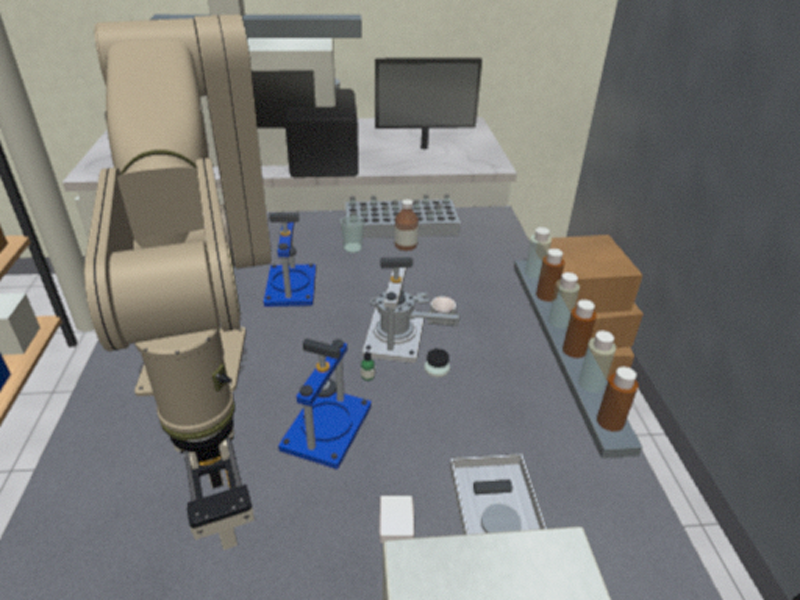

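Candidates in the 800 px top picture are the tee on the aluminium clamp at (376,290) and the blue look-alikes at (281,414) and (506,349). I choose the aluminium one, at (397,263) in the side picture. The funnel is at (348,262), the jar at (421,272) and the nozzle at about (382,262). Next is a close crop of both views.

```bash
python3 - <<'E'
from plant import viewer
import cv2,numpy as np
a=viewer.read_camera("top")[150:220,200:290]; b=viewer.read_camera("side")[155:250,225:300]
cv2.imwrite("pics/top1.png",cv2.resize(a,None,fx=8,fy=8,interpolation=cv2.INTER_CUBIC))
cv2.imwrite("pics/side1.png",cv2.resize(b,None,fx=6,fy=6,interpolation=cv2.INTER_CUBIC))
E
```

```text
(no output)
```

View pics/top1.png

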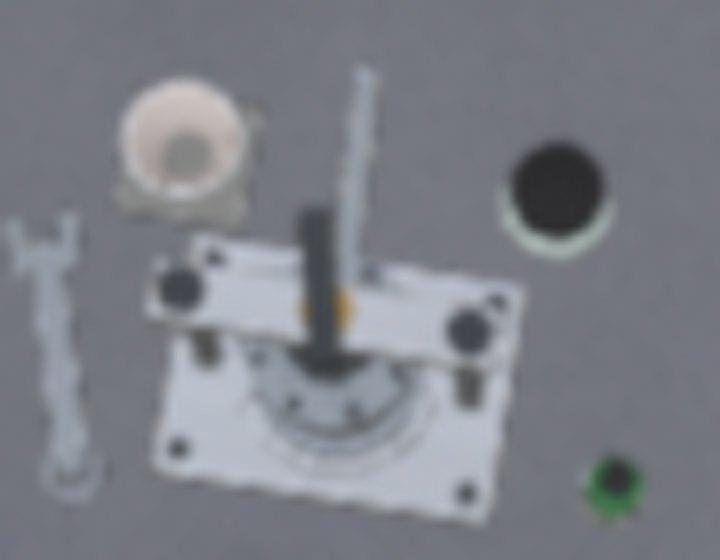

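View pics/side1.png

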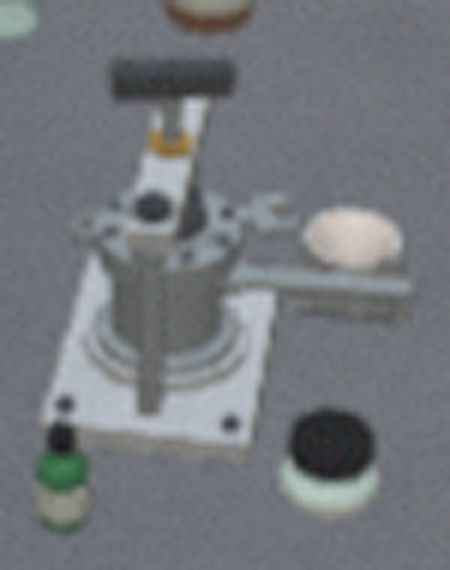

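```bash
cat > h.py <<'E'
import numpy as np
from plant import viewer
def ray(n,p,z):
    c=viewer.get_calibration(n)
    d=c["R"].T@np.array([(p[0]-c["cx"])/c["fx"],(p[1]-c["cy"])/c["fy"],1]); o=-c["R"].T@c["t"]
    return (o+d*(z-o[2])/d[2])[:2]
def T(p,z): return ray("top",((p[0]+.5)/8-.5+200,(p[1]+.5)/8-.5+150),z)
def S(p,z): return ray("side",((p[0]+.5)/6-.5+225,(p[1]+.5)/6-.5+155),z)
E
python3 - <<'E'
from h import *
np.set_printoptions(precision=4,suppress=True)
C=[T(p,.02) for p in((196,235),(524,290),(487,523),(153,466))]
print("base",np.mean(C,0),C)
n=[T(p,.176) for p in((180,288),(468,331))];print("nuts",n,np.mean(n,0))
print("bar top",T((317,210),.229),T((324,350),.229), "side",S((112,80),.218),S((235,78),.218))
print("spout T",T((366,72),.082),"noz",T((349,270),.082),"side",S((408,285),.075),S((238,273),.075))
print("cup",T((183,139),.042),S((352,237),.042)); print("jar",T((557,190),.042),S((333,443),.042))
print("spout side z.075", S((400,284),.075))
E
```

```text
base [0.4766 0.0566] [array([0.561, 0.128]), array([ 0.5163, -0.0452]), array([ 0.3922, -0.0149]), array([0.437 , 0.1584])]
nuts [array([0.4932, 0.1253]), array([ 0.461 , -0.0102])] [0.4771 0.0575]
bar top [0.5117 0.0556] [0.4455 0.0571] side [0.4426 0.0632] [0.5159 0.0611]
spout T [0.6246 0.0295] noz [0.5192 0.0461] side [0.6281 0.0377] [0.5227 0.0569]
cup [0.6084 0.13  ] [0.6099 0.135 ]
jar [ 0.5641 -0.0664] [ 0.5664 -0.0704]
spout side z.075 [0.6232 0.0391]
```

The crops confirm the choice. Bar, bridge nuts and base all put the axis at about (0.478, 0.058). The nozzle points at about -10° and the cup lies at about +30°, 150 mm out. I lift first, then travel.

Request:
{"fn": "apply_moves", "kwargs": {
  "deltas": [
    [93,[0,0,-50],0],
    [93,[0,0,-50],0],
    [93,[39,-43,0],0],
    [93,[39,-43,0],0],
    [93,[39,-43,0],0]
  ]
}}

```text
t: 0.82
tool_pos: [0.2534, -0.4126, 0.5045]
orientation: [-3.105, -0.476, -0.0]
force: [0.9, 0.7, 0.1]
opening: 0.0933
```

Request:
{"fn": "apply_moves", "kwargs": {
  "deltas": [
    [93,[39,-43,0],0],
    [93,[39,-43,0],0],
    [93,[39,-43,0],0],
    [93,[39,-43,0],0],
    [93,[39,-43,0],0]
  ]
}}

```text
t: 1.45
tool_pos: [0.3747, -0.1488, 0.5048]
orientation: [3.105, 0.476, 0.001]
force: [0.8, 0.3, -0.7]
opening: 0.0929
```

Request:
{"fn": "apply_moves", "kwargs": {
  "deltas": [
    [93,[39,-43,0],0],
    [93,[39,-43,0],0],
    [93,[39,-43,0],0],
    [93,[35,-35,0],0],
    [93,[0,0,0],0]
  ]
}}

```text
t: 2.08
tool_pos: [0.4708, 0.0542, 0.504]
orientation: [-3.103, -0.484, 0.002]
force: [-0.4, 0.4, -1.0]
opening: 0.0929
```

Request:
{"fn": "apply_moves", "kwargs": {
  "deltas": [
    [93,[0,0,0],0.162],
    [93,[0,0,0],0.162],
    [93,[0,0,0],0]
  ]
}}

```text
t: 2.45
tool_pos: [0.47, 0.0507, 0.5047]
orientation: [3.141, -0.03, -0.0]
force: [0.7, 0.3, 0.5]
opening: 0.093
```

```bash
cat >> h.py <<'E'
from plant import robot
from scipy.spatial.transform import Rotation as Ro
def go(x,y,z,yaw):
    s=robot.read_state(); R=Ro.from_rotvec(s["orientation"]).as_matrix(); cur=np.arctan2(R[1,0],R[0,0])
    print("t",round(s["t"],2),"pos",s["tool_pos"].round(4),"yaw",round(cur,4),"tilt",R[:2,2].round(4),"q",s["q"].round(2),"F",s["force"].round(1),"M",s["wrist_torque"].round(2),"op",round(s["opening"],4))
    print("delta mm",(R.T@(np.array([x,y,z])-s["tool_pos"])*1e3).round(1),"turn",round(-((yaw-cur+np.pi)%(2*np.pi)-np.pi),3))
E
python3 -c "
from h import *
go(.478,.058,.385,-.02)"
```

```text
t 2.45 pos [0.47   0.0507 0.5047] yaw -0.0191 tilt [-0.0002 -0.0003] q [-0.   -0.24  1.66 -0.    1.72  1.59] F [0.7 0.3 0.5] M [ 0.    0.   -0.03] op 0.093
delta mm [  7.9  -7.5 119.7] turn 0.001
```

Request:
{"fn": "apply_moves", "kwargs": {
  "deltas": [
    [93,[8,-8,20],0],
    [93,[0,0,40],0],
    [93,[0,0,40],0],
    [93,[0,0,20],0],
    [93,[0,0,0],0]
  ]
}}

```text
t: 3.08
tool_pos: [0.4776, 0.0588, 0.3829]
orientation: [3.141, -0.026, -0.006]
force: [-0.7, 0.4, 0.6]
opening: 0.093
```

Request:
{"fn": "apply_moves", "kwargs": {
  "deltas": [
    [40,[0,0,0],0],
    [40,[0,0,0],0],
    [40,[0,0,0],0],
    [40,[0,0,0],0],
    [40,[0,0,0],0]
  ],
  "grip_force": 15
}}

```text
t: 3.7
tool_pos: [0.4784, 0.0594, 0.3849]
orientation: [-3.141, 0.03, -0.0]
force: [0.2, 0.2, -0.4]
opening: 0.0474
```

```bash
python3 - <<'E'
from h import *
import cv2
go(.478,.058,.385,-.02)
a=viewer.read_camera("top")[150:220,200:290]; b=viewer.read_camera("side")[125:220,225:300]
a=cv2.resize(a,None,fx=5,fy=5,interpolation=cv2.INTER_CUBIC);b=cv2.resize(b,None,fx=4.4,fy=5,interpolation=cv2.INTER_CUBIC)
a=cv2.copyMakeBorder(a,0,475-350,0,0,0)
cv2.imwrite("pics/c2.png",np.hstack([a,b]) [:, :800])
E
```

```text
t 3.7 pos [0.4784 0.0594 0.3849] yaw -0.019 tilt [0.0002 0.    ] q [ 0.02 -0.18  1.83  0.    1.49  1.61] F [ 0.2  0.2 -0.4] M [ 0.01  0.   -0.01] op 0.0474
delta mm [-0.4  1.4 -0.1] turn 0.001
```

View pics/c2.png

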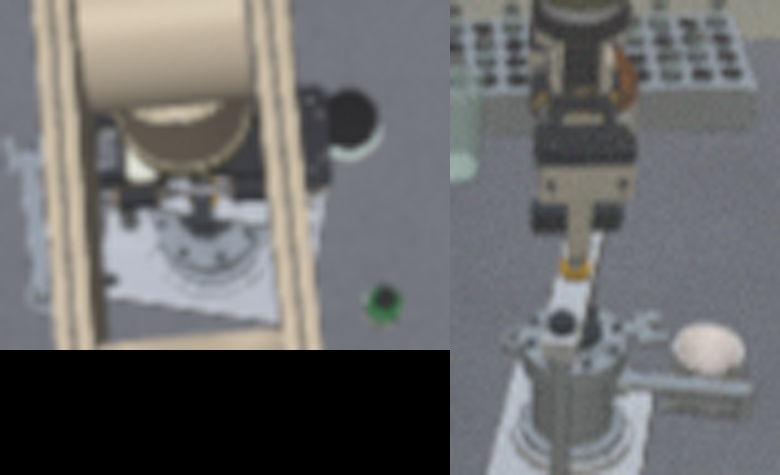

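The side view shows the fingers straddling the bar and centred along it; the bar ends at about (548,217) and (606,217). I close softly.

Request:
{"fn": "apply_moves", "kwargs": {
  "deltas": [
    [10,[0,0,0],0],
    [10,[0,0,0],0],
    [10,[0,0,0],0],
    [10,[0,0,0],0],
    [10,[0,0,0],0]
  ],
  "grip_force": 10
}}

```text
t: 4.42
tool_pos: [0.4784, 0.0588, 0.3847]
orientation: [3.14, -0.031, -0.0]
force: [-0.7, -5.6, -0.2]
opening: 0.0163
```

Request:
{"fn": "apply_moves", "kwargs": {
  "deltas": [
    [10,[0,0,0],0],
    [10,[0,0,0],0]
  ]
}}

```text
t: 4.68
tool_pos: [0.4784, 0.0588, 0.3847]
orientation: [3.14, -0.031, -0.0]
force: [-0.9, -6.0, 0.8]
opening: 0.0161
```

```bash
python3 -c "
from h import *
go(.478,.058,.385,-.02)"
```

```text
t 4.67 pos [0.4784 0.0588 0.3847] yaw -0.0196 tilt [-0.0001 -0.0014] q [ 0.02 -0.18  1.83 -0.    1.49  1.61] F [-0.9 -6.   0.8] M [-0.8   0.03  0.13] op 0.0161
delta mm [-0.4  0.8 -0.3] turn 0.0
```

Request:
{"fn": "apply_moves", "kwargs": {
  "deltas": [
    [10,[0,1.0,0],0],
    [10,[0,0,0],0],
    [10,[0,0,0],0]
  ]
}}

```text
t: 5.05
tool_pos: [0.4784, 0.0584, 0.3847]
orientation: [-3.141, 0.03, -0.0]
force: [-0.5, -1.5, -0.2]
opening: 0.0162
```

```bash
python3 -c "
from h import *
go(.478,.058,.385,-.02)"
```

```text
t 5.05 pos [0.4784 0.0584 0.3847] yaw -0.0191 tilt [0.     0.0001] q [ 0.01 -0.18  1.83  0.    1.49  1.6 ] F [-0.5 -1.5 -0.2] M [-0.2   0.01  0.12] op 0.0162
delta mm [-0.4  0.4 -0.3] turn 0.001
```

Request:
{"fn": "apply_moves", "kwargs": {
  "deltas": [
    [10,[0,0,0],0],
    [10,[0,0,0],-0.1],
    [10,[0,0,0],-0.1],
    [10,[0,0,0],-0.1],
    [10,[0,0,0],-0.1]
  ],
  "grip_force": 20
}}

```text
t: 5.68
tool_pos: [0.4784, 0.0584, 0.3854]
orientation: [-3.084, -0.599, -0.001]
force: [-2.9, -2.0, 5.3]
opening: 0.0159
```

```bash
python3 -c "
from h import *
go(.478,.058,.385,-.02)"
```

```text
t 5.67 pos [0.4784 0.0584 0.3854] yaw 0.3839 tilt [0.0004 0.0001] q [ 0.01 -0.18  1.83  0.    1.49  1.2 ] F [-2.9 -2.   5.3] M [-0.23  0.49 -0.1 ] op 0.0159
delta mm [-0.5  0.2  0.4] turn 0.404
```

Request:
{"fn": "apply_moves", "kwargs": {
  "deltas": [
    [10,[0,0,-0.6],-0.1],
    [10,[0,0,-0.3],-0.1],
    [10,[0,0,-0.2],-0.1],
    [10,[0,0,-0.2],-0.1],
    [10,[0,0,-0.2],-0.1]
  ]
}}

```text
t: 6.3
tool_pos: [0.4784, 0.0584, 0.3864]
orientation: [-2.84, -1.344, -0.0]
force: [-0.9, -1.3, 1.0]
opening: 0.0163
```

Request:
{"fn": "apply_moves", "kwargs": {
  "deltas": [
    [10,[0,0,-0.2],-0.1],
    [10,[0,0,-0.2],-0.1],
    [10,[0,0,-0.2],-0.1],
    [10,[0,0,-0.2],-0.1],
    [10,[0,0,0],0]
  ]
}}

```text
t: 6.92
tool_pos: [0.4784, 0.0584, 0.3871]
orientation: [-2.52, -1.876, -0.0]
force: [-1.1, -1.6, 0.5]
opening: 0.0157
```

```bash
python3 -c "
from h import *
go(.478,.058,.385,1.28)"
```

```text
t 6.92 pos [0.4784 0.0584 0.3871] yaw 1.2802 tilt [0. 0.] q [ 0.01 -0.19  1.83  0.    1.5   0.31] F [-1.1 -1.6  0.5] M [-0.26  0.03  0.11] op 0.0157
delta mm [-0.5 -0.3  2.1] turn 0.0
```

Request:
{"fn": "apply_moves", "kwargs": {
  "deltas": [
    [50,[0,0,0],0],
    [50,[0,0,0],0],
    [50,[0,0,0],0],
    [50,[0,0,-30],0],
    [50,[0,0,-40],0]
  ]
}}

```text
t: 7.55
tool_pos: [0.478, 0.0584, 0.4566]
orientation: [-2.518, -1.876, 0.003]
force: [-0.0, 0.3, -0.1]
opening: 0.05
```

Request:
{"fn": "apply_moves", "kwargs": {
  "deltas": [
    [50,[0,0,-20],0.18],
    [50,[0,0,0],0.18],
    [50,[0,0,0],0.18],
    [50,[0,0,0],0.18],
    [50,[0,0,0],0.18]
  ]
}}

```text
t: 8.18
tool_pos: [0.4784, 0.0584, 0.477]
orientation: [-3.087, -0.585, -0.0]
force: [-0.0, -0.9, 1.0]
opening: 0.05
```

Request:
{"fn": "apply_moves", "kwargs": {
  "deltas": [
    [50,[0,0,0],0.18],
    [50,[0,0,0],0.18],
    [50,[0,0,0],0.18],
    [50,[0,0,0],0],
    [50,[0,0,0],0]
  ]
}}

```text
t: 8.8
tool_pos: [0.4784, 0.0583, 0.477]
orientation: [-3.132, 0.244, 0.0]
force: [-0.5, -0.2, -0.7]
opening: 0.0499
```

```bash
python3 -c "
from h import *
go(.600,.0365,.36,-.175)"
```

```text
t 8.8 pos [0.4784 0.0583 0.477 ] yaw -0.1553 tilt [-0.      0.0001] q [ 0.01 -0.21  1.69  0.    1.66  1.74] F [-0.5 -0.2 -0.7] M [0.06 0.02 0.  ] op 0.0499
delta mm [123.5   2.8 117. ] turn 0.02
```

Request:
{"fn": "apply_moves", "kwargs": {
  "deltas": [
    [50,[45,0,0],0.02],
    [50,[45,3,0],0],
    [50,[34,0,0],0],
    [50,[0,0,40],0],
    [50,[0,0,40],0]
  ]
}}

```text
t: 9.43
tool_pos: [0.6006, 0.034, 0.3961]
orientation: [-3.129, 0.276, -0.001]
force: [-0.2, -0.6, -0.1]
opening: 0.0496
```

Request:
{"fn": "apply_moves", "kwargs": {
  "deltas": [
    [50,[0,0,40],0],
    [50,[0,0,10],0],
    [50,[0,0,0],0]
  ]
}}

```text
t: 9.8
tool_pos: [0.6, 0.0342, 0.3472]
orientation: [3.129, -0.279, -0.001]
force: [0.0, 0.1, 0.1]
opening: 0.0499
```

```bash
python3 - <<'E'
from h import *
import cv2
go(.600,.0365,.242,-.175)
a=viewer.read_camera("top")[150:220,200:290]; b=viewer.read_camera("side")[135:230,225:300]
a=cv2.resize(a,None,fx=4,fy=4,interpolation=cv2.INTER_CUBIC);b=cv2.resize(b,None,fx=5.8,fy=5.8,interpolation=cv2.INTER_CUBIC)
a=cv2.copyMakeBorder(a,0,b.shape[0]-280,0,0,0)
cv2.imwrite("pics/c3.png",np.hstack([a,b])[:, :800])
E
```

```text
t 9.8 pos [0.6    0.0342 0.3472] yaw -0.1779 tilt [-0.0007  0.    ] q [-0.03  0.17  1.55 -0.    1.42  1.72] F [0.  0.1 0.1] M [ 0.1   0.02 -0.06] op 0.0499
delta mm [ -0.4  -2.3 105.2] turn -0.003
```

View pics/c3.png

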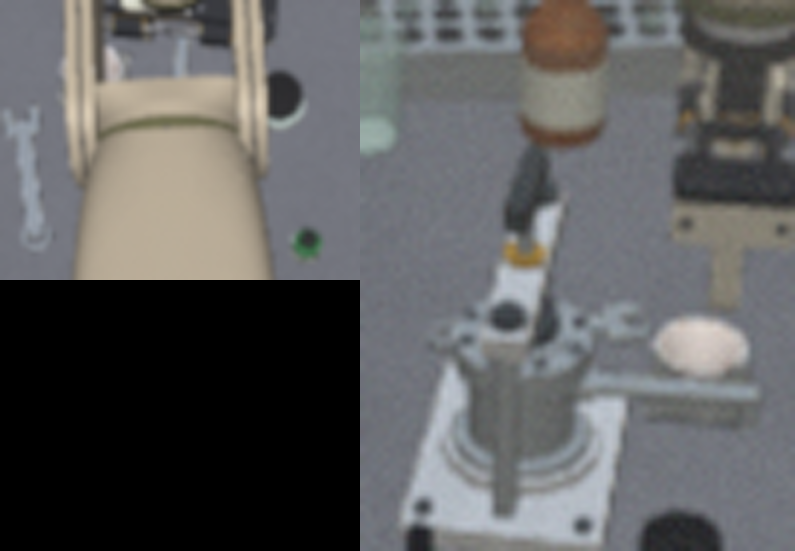

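The tee bar now stands turned by about 75° at (530,190), the nozzle is unmoved at (590-755,385), and the fingers hang over it. I descend and pinch.

Request:
{"fn": "apply_moves", "kwargs": {
  "deltas": [
    [50,[2,-2,40],0],
    [50,[0,0,40],0],
    [50,[0,0,25],0],
    [50,[0,0,0],0],
    [30,[0,0,0],0]
  ]
}}

```text
t: 10.52
tool_pos: [0.6035, 0.0358, 0.2447]
orientation: [-3.129, 0.281, -0.006]
force: [0.2, 0.2, 0.2]
opening: 0.044
```

Request:
{"fn": "apply_moves", "kwargs": {
  "deltas": [
    [8,[0,0,0],0],
    [8,[0,0,0],0],
    [8,[0,0,0],0],
    [8,[0,0,0],0],
    [8,[0,0,0],0]
  ],
  "grip_force": 6
}}

```text
t: 11.15
tool_pos: [0.6026, 0.0357, 0.2424]
orientation: [-3.129, 0.281, -0.001]
force: [1.4, 0.2, 2.9]
opening: 0.0137
```

```bash
python3 -c "
from h import *
go(.600,.0365,.242,-.175)"
```

```text
t 11.15 pos [0.6026 0.0357 0.2424] yaw -0.1792 tilt [ 0.0009 -0.    ] q [-0.03  0.27  1.63 -0.    1.24  1.72] F [1.4 0.2 2.9] M [-0.02 -0.13 -0.01] op 0.0137
delta mm [-2.7 -0.3  0.4] turn -0.004
```

Request:
{"fn": "apply_moves", "kwargs": {
  "deltas": [
    [8,[0,-3.2,0],-0.025],
    [8,[-0.1,-3.2,0],-0.025],
    [8,[-0.1,-3.2,0],-0.025],
    [8,[-0.1,-3.2,0],-0.025],
    [8,[0,0,0],0]
  ],
  "grip_force": 10
}}

```text
t: 11.78
tool_pos: [0.604, 0.0488, 0.2422]
orientation: [-3.139, 0.123, -0.001]
force: [2.2, -1.0, 3.5]
opening: 0.0138
```

```bash
python3 -c "
from h import *
go(.600,.0365,.242,-.175)"
```

```text
t 11.78 pos [0.604  0.0488 0.2422] yaw -0.0783 tilt [0.0006 0.0002] q [-0.    0.28  1.63  0.    1.24  1.65] F [ 2.2 -1.   3.5] M [-0.14 -0.35  0.18] op 0.0138
delta mm [-3.  12.6  0.2] turn 0.097
```

Request:
{"fn": "apply_moves", "kwargs": {
  "deltas": [
    [8,[-0.3,-9.3,0],-0.0735],
    [8,[-0.3,-9.3,0],-0.0735],
    [8,[-0.3,-9.3,0],-0.0735],
    [8,[-0.3,-9.3,0],-0.0735],
    [8,[-0.3,-9.3,0],-0.0735]
  ]
}}

```text
t: 12.4
tool_pos: [0.5991, 0.0946, 0.2418]
orientation: [3.108, 0.455, -0.001]
force: [0.7, -2.8, 1.5]
opening: 0.0135
```

Request:
{"fn": "apply_moves", "kwargs": {
  "deltas": [
    [8,[-0.3,-9.3,0],-0.0735],
    [8,[-0.3,-9.3,0],-0.0735],
    [8,[-0.3,-9.3,0],-0.0735],
    [8,[0,0,0],0],
    [8,[0,0,0],0]
  ]
}}

```text
t: 13.02
tool_pos: [0.5884, 0.1202, 0.2419]
orientation: [-3.041, -0.788, 0.001]
force: [0.4, -0.8, 3.1]
opening: 0.0134
```

```bash
python3 - <<'E'
from h import *
import cv2
r=.127;a=.51
go(.478+r*np.cos(a),.058+r*np.sin(a),.242,a)
a=viewer.read_camera("top")[150:220,200:290]; b=viewer.read_camera("side")[155:250,225:300]
a=cv2.resize(a,None,fx=4,fy=4,interpolation=cv2.INTER_CUBIC);b=cv2.resize(b,None,fx=5.8,fy=5.8,interpolation=cv2.INTER_CUBIC)
a=cv2.copyMakeBorder(a,0,b.shape[0]-280,0,0,0)
cv2.imwrite("pics/c4.png",np.hstack([a,b])[:, :800])
E
```

```text
t 13.03 pos [0.5884 0.1202 0.2419] yaw 0.5072 tilt [-0.0005  0.0002] q [0.12 0.26 1.64 0.   1.23 1.18] F [ 0.4 -0.8  3.1] M [-0.03 -0.07  0.09] op 0.0134
delta mm [ 0.3  0.4 -0.1] turn -0.003
```

View pics/c4.png

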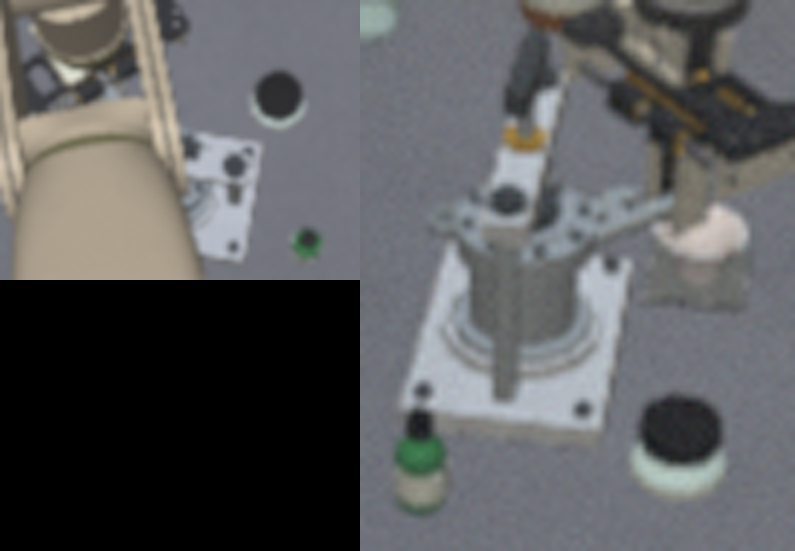

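Request:
{"fn": "apply_moves", "kwargs": {
  "deltas": [
    [40,[0,0,0],0],
    [40,[0,0,0],0],
    [40,[0,0,0],0],
    [40,[0,0,-20],0],
    [40,[0,0,-50],0]
  ]
}}

```text
t: 13.75
tool_pos: [0.5874, 0.1201, 0.3109]
orientation: [-3.04, -0.79, 0.009]
force: [1.0, -0.2, 1.1]
opening: 0.0398
```

Request:
{"fn": "apply_moves", "kwargs": {
  "deltas": [
    [40,[0,0,-60],0],
    [40,[0,0,-60],0],
    [40,[0,0,-50],0],
    [40,[-30,50,0],0],
    [40,[-30,50,0],0]
  ]
}}

```text
t: 14.38
tool_pos: [0.5845, 0.0031, 0.4851]
orientation: [3.038, 0.793, 0.006]
force: [-0.3, -0.7, -0.7]
opening: 0.04
```

Request:
{"fn": "apply_moves", "kwargs": {
  "deltas": [
    [40,[-30,50,0],0],
    [40,[-30,50,0],0],
    [40,[-30,50,0],0],
    [40,[-30,50,0],0],
    [40,[-30,50,0],0]
  ]
}}

```text
t: 15.0
tool_pos: [0.575, -0.2894, 0.4841]
orientation: [3.039, 0.79, 0.002]
force: [0.3, -0.7, -0.6]
opening: 0.0399
```

```bash
python3 - <<'E'
from h import *
import cv2
go(.4784,.0582,.48,1.28)
a=viewer.read_camera("top")[150:220,200:290]
cv2.imwrite("pics/top5.png",cv2.resize(a,None,fx=8,fy=8,interpolation=cv2.INTER_CUBIC))
E
```

```text
t 15.0 pos [ 0.575  -0.2894  0.4841] yaw 0.5088 tilt [ 0.0018 -0.001 ] q [-0.55  0.23  1.23  0.    1.68  0.52] F [ 0.3 -0.7 -0.6] M [ 0.01  0.02 -0.04] op 0.0399
delta mm [  85.  -350.6    3.6] turn -0.771
```

View pics/top5.png

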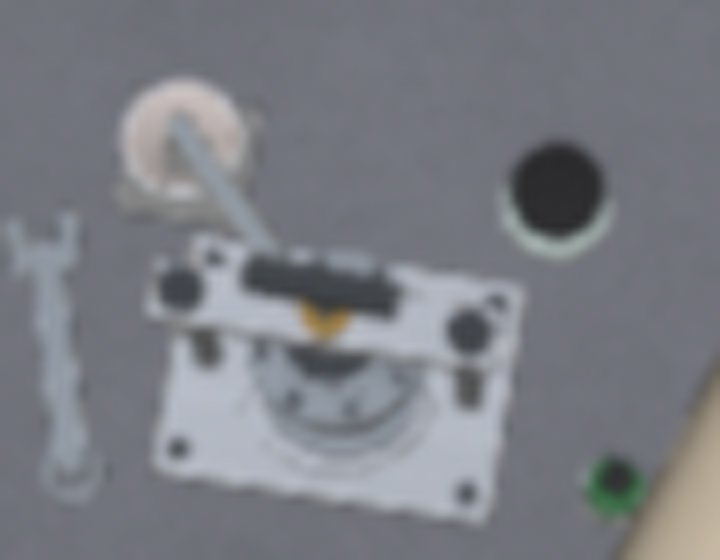

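```bash
python3 -c "
from h import *
print(T((180,122),.082),T((178,116),.082),T((262,245),.082),'cup',T((183,139),.042))
a,b=T((245,270),.229),T((397,300),.229);d=a-b;print((a+b)/2,np.arctan2(d[1],d[0]))"
```

```text
[0.60536548 0.12780209] [0.60869419 0.12864159] [0.53609263 0.08974786] cup [0.60839656 0.12997861]
[0.47602119 0.05634027] 1.2892485719915308
```

The spout is within about 4 mm of the cup centre, and the tee stands where I left it at yaw 1.29. I go back to tighten.

Request:
{"fn": "apply_moves", "kwargs": {
  "deltas": [
    [40,[12,-50,0],0],
    [40,[12,-50,0],0],
    [40,[12,-50,0],0],
    [40,[12,-50,0],0],
    [40,[12,-50,0],0]
  ]
}}

```text
t: 15.68
tool_pos: [0.5052, -0.0386, 0.4838]
orientation: [3.04, 0.79, 0.003]
force: [0.4, 0.0, 0.4]
opening: 0.0397
```

Request:
{"fn": "apply_moves", "kwargs": {
  "deltas": [
    [50,[12,-50,0],0],
    [50,[13,-50,0],0],
    [50,[0,0,0],-0.17],
    [50,[0,0,0],-0.17],
    [50,[0,0,0],-0.17]
  ]
}}

```text
t: 16.3
tool_pos: [0.4789, 0.0597, 0.4838]
orientation: [2.737, 1.54, 0.003]
force: [-0.1, -0.5, 0.2]
opening: 0.05
```

Request:
{"fn": "apply_moves", "kwargs": {
  "deltas": [
    [50,[0,0,0],-0.17],
    [50,[0,0,0],-0.091],
    [50,[0,0,0],0],
    [50,[0,0,0],0]
  ]
}}

```text
t: 16.8
tool_pos: [0.4792, 0.0594, 0.4829]
orientation: [2.522, 1.873, 0.001]
force: [-0.3, 0.4, 0.0]
opening: 0.0501
```

```bash
python3 -c "
from h import *
go(.4784,.0582,.3875,1.28)"
```

```text
t 16.8 pos [0.4792 0.0594 0.4829] yaw 1.2777 tilt [0.0011 0.0001] q [ 0.02 -0.21  1.68  0.    1.67  0.31] F [-0.3  0.4  0. ] M [-0.06 -0.06  0.02] op 0.0501
delta mm [-1.4 -0.5 95.4] turn -0.002
```

Request:
{"fn": "apply_moves", "kwargs": {
  "deltas": [
    [50,[-1.4,-0.5,40],0],
    [50,[0,0,40],0],
    [50,[0,0,15.4],0],
    [50,[0,0,0],0],
    [10,[0,0,0],0]
  ]
}}

```text
t: 17.42
tool_pos: [0.479, 0.0582, 0.3886]
orientation: [2.519, 1.875, 0.003]
force: [0.3, 0.8, 0.2]
opening: 0.0439
```

Request:
{"fn": "apply_moves", "kwargs": {
  "deltas": [
    [10,[0,0,0],0],
    [10,[0,0,0],0],
    [10,[0,0,0],0],
    [10,[0,0,0],0],
    [10,[0,0,0],0]
  ],
  "grip_force": 20
}}

```text
t: 18.05
tool_pos: [0.4784, 0.0582, 0.3871]
orientation: [-2.52, -1.876, -0.0]
force: [-4.0, 0.4, 6.1]
opening: 0.016
```

```bash
python3 -c "
from h import *
go(.4784,.0582,.3875,1.28)"
```

```text
t 18.05 pos [0.4784 0.0582 0.3871] yaw 1.2799 tilt [0.0002 0.0002] q [ 0.01 -0.19  1.83  0.    1.5   0.31] F [-4.   0.4  6.1] M [0.16 0.5  0.06] op 0.016
delta mm [-0.  -0.  -0.4] turn -0.0
```

Request:
{"fn": "apply_moves", "kwargs": {
  "deltas": [
    [10,[0,0,0.2],0.1],
    [10,[0,0,0.2],0.1],
    [10,[0,0,0.2],0.1],
    [10,[0,0,0.2],0.1],
    [10,[0,0,0.2],0.1]
  ],
  "grip_force": 30
}}

```text
t: 18.68
tool_pos: [0.4784, 0.0582, 0.3861]
orientation: [-2.908, -1.19, -0.0]
force: [-2.3, 1.3, 6.1]
opening: 0.0159
```

Request:
{"fn": "apply_moves", "kwargs": {
  "deltas": [
    [10,[0,0,0.2],0.1],
    [10,[0,0,0.2],0.1],
    [10,[0,0,0.2],0.1],
    [10,[0,0,0.2],0.1],
    [10,[0,0,0.2],0.1]
  ]
}}

```text
t: 19.3
tool_pos: [0.4784, 0.0583, 0.3852]
orientation: [-3.111, -0.433, -0.0]
force: [-4.2, 0.6, 5.6]
opening: 0.0157
```

Request:
{"fn": "apply_moves", "kwargs": {
  "deltas": [
    [10,[0,0,0.2],0.1],
    [10,[0,0,0.2],0.1],
    [10,[0,0,0.2],0.1],
    [10,[0,0,0],0],
    [10,[0,0,0],0]
  ]
}}

```text
t: 19.92
tool_pos: [0.4784, 0.0583, 0.3846]
orientation: [-3.141, 0.032, -0.0]
force: [-4.5, 0.3, 6.2]
opening: 0.0161
```

```bash
python3 -c "
from h import *
go(.4784,.0582,.385,-0.02)"
```

```text
t 19.93 pos [0.4784 0.0583 0.3846] yaw -0.0203 tilt [0.0002 0.0002] q [ 0.01 -0.18  1.83  0.    1.49  1.61] F [-4.5  0.3  6.2] M [ 0.14  0.7  -0.07] op 0.0161
delta mm [-0.   0.1 -0.4] turn -0.0
```

Tight at its starting angle again. I let go, lift, and pull aside for a last look.

Request:
{"fn": "apply_moves", "kwargs": {
  "deltas": [
    [50,[0,0,0],0],
    [50,[0,0,0],0],
    [50,[0,0,0],0],
    [50,[0,0,-30],0],
    [50,[0,0,-50],0]
  ]
}}

```text
t: 20.55
tool_pos: [0.478, 0.0581, 0.4627]
orientation: [3.141, -0.032, -0.007]
force: [0.8, 0.3, 0.5]
opening: 0.0498
```

Request:
{"fn": "apply_moves", "kwargs": {
  "deltas": [
    [50,[0,0,-30],0],
    [50,[15,50,0],0],
    [50,[15,50,0],0],
    [50,[15,50,0],0],
    [50,[15,50,0],0]
  ]
}}

```text
t: 21.18
tool_pos: [0.5347, -0.1447, 0.4939]
orientation: [-3.141, 0.032, -0.0]
force: [1.8, -0.1, -0.2]
opening: 0.0501
```

Request:
{"fn": "apply_moves", "kwargs": {
  "deltas": [
    [50,[15,50,0],0],
    [50,[15,50,0],0],
    [50,[15,50,0],0],
    [50,[0,0,0],0],
    [50,[0,0,0],0]
  ]
}}

```text
t: 21.8
tool_pos: [0.5764, -0.2939, 0.4935]
orientation: [-3.141, 0.032, 0.001]
force: [0.2, -0.1, 0.8]
opening: 0.0503
```

```bash
python3 - <<'E'
from h import *
import cv2
go(.4784,.0582,.48,1.28)
a=viewer.read_camera("top")[150:220,200:290]
cv2.imwrite("pics/top6.png",cv2.resize(a,None,fx=8,fy=8,interpolation=cv2.INTER_CUBIC))
E
```

```text
t 21.8 pos [ 0.5764 -0.2939  0.4935] yaw -0.0207 tilt [-0.0007  0.0008] q [-0.55  0.24  1.2   0.    1.7   1.04] F [ 0.2 -0.1  0.8] M [0.04 0.06 0.02] op 0.0503
delta mm [-105.3 -350.    13.8] turn -1.301
```

View pics/top6.png

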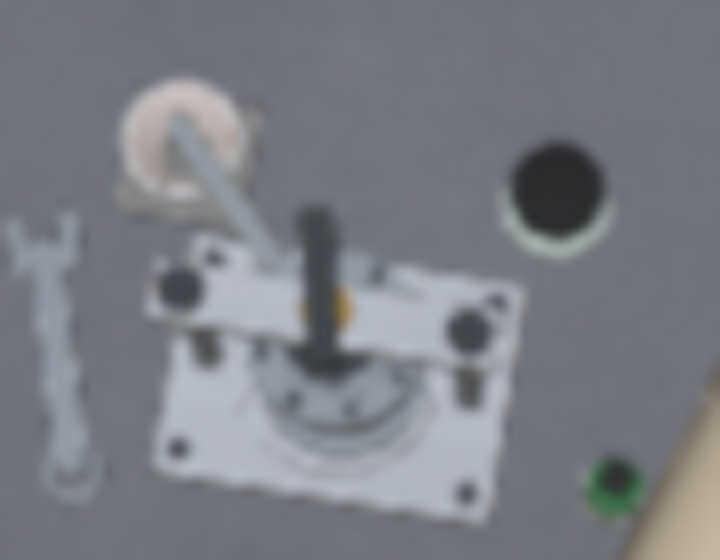

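The last picture shows the tee back at its tight angle, the spout tip at about (179,118) over the cup centred at (183,139), and the jar, vial and spanner unmoved. I hand in.

```bash
python3 -c "
from plant import order
print(order.close_job())"
```

```text
the job is handed in; nothing more can be done
None
```

The job is done and handed in after about 22 s of the 69 s allowed; no verdict was reported.

- **What I did:** I eased the tee on the aluminium clamp by 1.30 rad. I then pinched the nozzle and turned the housing about 0.69 rad (39°) along its arc, at a force of a few newtons. Last I turned the tee back by the same 1.30 rad, let go and pulled the arm clear.
- **Spout position:** Measured from the top camera before tightening, the spout is about 4 mm from the cup centre (limit 18 mm). The last picture shows it unmoved since then.
- **Other checks:** In that picture the tee is back at its starting tight angle, and the jar, spanner and vial are where they began. I did not re-check the bystanders farther off; the arm did not go near them.
- **Not measured:** I could not measure the pad force directly. I infer it from the tee being back at its tight starting angle, which means more than about 20 N.
- **Disagreement:** The side and top cameras differed by about 5–8 mm in y for the cup and spout. I relied mainly on the top view, and the forces felt while gripping the tee agreed with it.

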